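Set the dough sheeter's roller gap with a feeler

ROBOT

A 7-joint arm with a two-finger parallel gripper is mounted at the origin on a cart in front of the work surface, level with it; the furniture and walls round the work are solid. World frame = base frame: x ahead of the robot, y to its left, z up, the work surface at z = 0. Lengths are in m, angles in rad, forces in N, time in s.
With the tool pointing down it reaches from about 0.4 to 0.85 m from the base axis. Payload 4.5 kg.
Tool frame: the origin (TCP) lies on the centre line of the jaws, within the pads' length; the fingertips stand r.tips_ahead ahead of it and the grasp point (between the pads) is the TCP (r.tips_ahead is the distance from the TCP to the fingertips, in m); z points along the fingers, y is the direction in which the jaws open and shut (so a half turn about z gives the same grasp; the last joint's range is limited). The gripper opens to 88 mm and grips with 3 to 60 N. Pads are 18 mm wide; open, the fingers measure 123 mm over their backs; the gripper's body (75 mm by 187 mm) begins 45 mm behind the grasp point.
Start: joints at [1.232, 0.689, -0.195, 1.565, 0.157, 0.902, -0.215], TCP at [0.228, -0.582, 0.258] pointing down, gripper open.
Joint ranges: [-3.01, 3.01], [-0.46, 2.08], [-1.47, 1.51], [0.13, 2.56], [-1, 4.14], [0.04, 2.09], [-2.66, 2.66]. Speed limits (rad/s): [2.57, 2.57, 3.14, 3.14, 3.14, 3.14, 3.14].

INTERFACE

Orientations are given as a unit quaternion [x, y, z, w].
In Python, from plant import r gives the robot as it stands.
- The arm moves only by the shell command python3 -m inch 'ROWS' [FORCE]. ROWS is JSON, a list of rows, each a list of 5 numbers: the shift along the world's x, y, z in units of 25 mm (1.0 is 25 mm), then the turn about the world's z in units of 6 degrees (1.0 is 6 degrees), then the finger opening in mm, from 0 to 88.1. A call has 1 to 5 rows; each row shifts and turns the commanded pose from where the row before left it; what a row does not reach is not made up. A row lasts 1/10 s, in which the tool goes at most 50 mm and 8.59 degrees, less where a joint would pass 70% of its speed; a pose out of reach is approached as far as the arm can. A call is refused whole if a number of a shift passes 1 or a number of a turn 1, either way. A call with a gripper value outside its range is refused whole. The fingers move at their own pace and stop on an object; FORCE is the grip in N (left out, the last holds). Time passes only in rows, so rows that do not move let the fingers close. It gives the time, the measured TCP pose, the force and the opening at its end, in the units of the state.
- r.get_state(): the state, without advancing time (a new reading comes with each control period).
- r.snapshot(name): name is "scene" or "top"; returns a dict with "pixels" (400x640x3 uint8, red, green, blue), "range_z" (400x640 float32, m along the optical axis (not along the pixel's ray), 0 where there is no reading), "K" (3x3 intrinsics, pixels), "position" and "attitude" of the camera in the world. Camera axes: x right, y up, looking along -z (the intrinsics and any distortion apply to the point x, -y, -z); pixel columns grow to the right and rows downward; lengths in m; the calibration is good to about 2 mm. A picture is of the moment at which its call begins.
- r.finish_job(): hands the job in, once; it reports no verdict.
The state is a dict: "clock": time; "q": joint angles; "qd": joint speeds; "joint_torque": joint torques, N m; "tool_pos": TCP position; "eef_rot": TCP orientation; "contact_force": force on the tool from outside, world axes, zero at the start; "moment": the same for the moment, N m; "opening": opening from 0.0 (shut) to 1.0 (fully open).
Only numpy, scipy, OpenCV 4.12 (cv2) and the standard library are available. Lean on these libraries where they do the work, as an engineer would, in place of code of your own. Each camera call takes 0.05 s, during which the arm holds its last target. There are 200 camera calls.

TASK

Set the roller gap of the bench dough sheeter with the feeler: stand the feeler's blade down between the two rollers and let go, then push the adjuster tab in, gently, until the rollers just nip the blade with a light squeeze (2 to 7 N), and let go of the tab. Draw the feeler slowly straight up out of the rollers, feeling the light drag that shows that the gap fits, and put it back fully down in its wooden stand, leaving the adjuster as set. Never jam the feeler, keep it upright, and leave the things round about where they are.

Things in the scene. Friction and masses are not known exactly. Their poses are not given: they have to be found in the camera images.
- feeler: Feeler, 0.16 kg, upright in the wooden stand at the start. Steel blade 8 mm thick (x), 30 mm wide (y), 75 mm long, its lowest 4 mm thinned to 4 by 26 mm. Above it a grey shoulder plate 64 (x) by 44 (y) by 6 mm, which stops on rollers or stand, then a black block handle 18 (x) by 36 (y) mm, 81 to 129 mm above the tip. Origin: centre of the blade's tip; z up along the handle.
- feeler_grip (a point): Middle of the feeler's black handle, 105 mm above the tip. Best pinched across the 36 mm (y), so that the rollers can settle the blade in x.
- stand: Fixed wooden stand: block 74 (x) by 70 (y) by 85 mm high on an 94 by 90 by 8 mm foot. The feeler's shoulder rests on its top, the tip then 10 mm above the worktop, axes of feeler and stand alike (a half turn is as good). Origin: centre of the underside.
- stand_slot (a point): Centre of the mouth of the stand's slot, in its top, 85 mm above the worktop: 12 mm (x) by 34 mm (y), 79 mm deep, small chamfer.
- sheeter: Fixed bench dough sheeter, base 215 (x) by 190 mm (y), white drive housing on its -y side (to y = -145 mm, 84 mm high). Two steel rollers, 44 mm thick, 128 mm long, lie side by side along y, axes 88 mm and tops 110 mm above the worktop; end bearings reach 103 mm. Origin: on the worktop, at the middle of the rollers' length, x towards the rear roller, z up.
- gap_mouth (a point): Nominal middle of the open gap between the rollers, at the height of their tops, 11 mm before the sheeter's origin. At the start the gap is 20 to 37 mm wide. The rear roller's face is 15 mm behind this point give or take 7 mm (eccentric bearings), so how far to close cannot be calculated and must be felt. The loose feeler stands with its shoulder on both rollers, tip 28 to 36 mm above the worktop.
- adjuster: Adjuster: sliding carriage with the front roller and a push tab. Moves up to 42 mm in the sheeter's +x (closing), stays where left; rubs with a steady 8 N. Origin: at the sheeter's when fully open, 0 to 3 mm in at the start. The front roller's face, at x = -26 mm here, is sprung and yields 1 mm for 2.5 N (up to 16 mm), so once the rollers nip the blade the push rises above 8 N by the squeeze.
- tab_front (a point): Middle of the front face of the adjuster's upright steel tab, 80 mm above the worktop; tab 10 (x) by 60 (y) mm, from 17 to 93 mm high, free space before it. Push towards the sheeter's +x to close; pinch and pull to open. The push is 8 N until the blade is nipped, then 8 N plus the squeeze: aim at 3.5 to 4 N squeeze, about 11.5 N in all (2 to 7 N squeeze is right). Friction holds it when let go.
- dip_white: Bystander: lidded white dip cup, 69 mm wide, 34 mm high, origin under its centre.
- order_pad: Bystander: order pad, 152 by 92 by 11 mm, lying flat, origin under its centre.
- can: Bystander: drink can, 66 mm wide, 115 mm high, upright, origin under its centre.

How it is judged:
By the outcome, as a careful person would: the job done as asked, in the order asked, and still so for the second after the job is handed in, with the robot touching nothing.
It also fails if it takes over 72 s, if anything falls off the work surface, if the arm or the gripper's body presses on something with over 40 N, if the wrist force passes 120 N, or if a joint passes its speed limit or range.

## Working session

There is one attempt and no reset: what is moved stays moved. The work goes in short steps, Python scripts to look and compute and a shell command to move; the robot and the scene stay as the last step left them, time stands still between calls to the robot, and variables do not carry over. Pictures are saved under pics/ and viewed, about 8 in all and at most 12, crops included, and the job is handed in when it is done.

```bash
ls; mkdir -p pics
cat > h.py <<'E'
import numpy as np, cv2
from scipy.spatial.transform import Rotation as R
from plant import r
def snap(n):
    s=r.snapshot(n); K=np.array(s["K"]); d=s["range_z"]
    v,u=np.mgrid[0:400,0:640]
    c=np.stack([(u-K[0,2])/K[0,0]*d,-(v-K[1,2])/K[1,1]*d,-d],-1)
    a=np.array(s["attitude"]); M=R.from_quat(a).as_matrix() if a.size==4 else a.reshape(3,3)
    P=c@M.T+np.array(s["position"]); P[d==0]=np.nan
    return s,P
def save(s,name): cv2.imwrite("pics/"+name,s["pixels"][:,:,::-1])
E
python3 - <<'E'
from h import *
for n in("scene","top"):
    s,P=snap(n); save(s,n+"0.png"); np.save(n+"P.npy",P); print(n,s["position"],s["attitude"],[k for k in s],np.array(s["K"]).tolist())
st=r.get_state(); print(st,r.tips_ahead)
E
```

```text
pics
scene [-0.27010107  0.70185065  0.73233672] [-0.2020782   0.45364343  0.79585064 -0.34640121] ['pixels', 'range_z', 'K', 'position', 'attitude'] [[508.84007736639484, 0.0, 316.9156317933786], [0.0, 508.84007736639484, 201.29855051563516], [0.0, 0.0, 1.0]]
top [0.37232702 0.00537736 1.02197701] [ 0.06208654 -0.06825629 -0.69869071  0.70944882] ['pixels', 'range_z', 'K', 'position', 'attitude'] [[369.9137646912419, 0.0, 322.0573937844178], [0.0, 369.9137646912419, 198.80925786621532], [0.0, 0.0, 1.0]]
{'clock': 0.1, 'q': array([ 1.23183175,  0.68988775, -0.19450398,  1.5662052 ,  0.15729366,
        0.90248534, -0.21507694]), 'qd': array([ 3.97808690e-05, -3.16069298e-03, -7.59027314e-04, -2.17791795e-03,
        1.84586571e-03, -1.08061642e-04, -3.01904315e-03]), 'joint_torque': array([-3.24499269e-03, -5.28503180e+01, -1.27177835e+00, -1.53837723e+01,
       -5.26391412e-02,  2.00456925e-03,  4.72947147e-05]), 'tool_pos': array([ 0.22738847, -0.58161499,  0.25700678]), 'eef_rot': array([ 9.82673437e-01,  1.85343677e-01, -2.06394312e-04, -7.71440099e-04]), 'contact_force': array([-0.49259372,  0.70493134,  0.67093891]), 'moment': array([-0.02179575, -0.00374252,  0.05782065]), 'opening': 1.0033500353908225} 0.019
```

View pics/scene0.png

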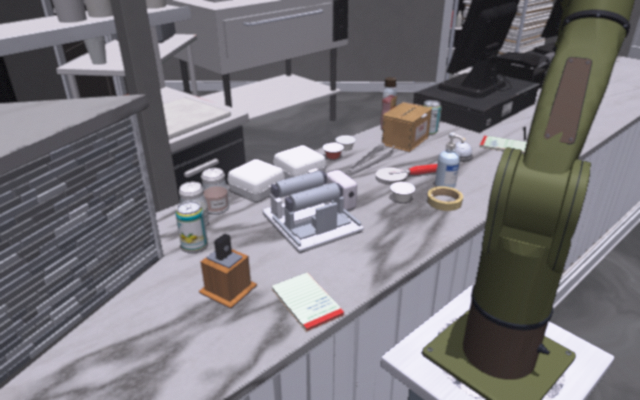

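View pics/top0.png

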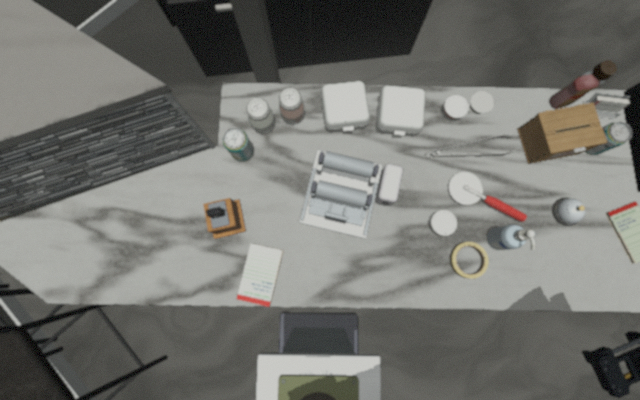

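The top view shows +x up and -y to the right. The stand and feeler are at about (222,215), the sheeter at (345,190) with its tab at (338,212), the can at (238,143) and the pad at (260,275). The white dip is near (443,222). Next I'll measure from the depth data.

```bash
cat > m.py <<'E'
from h import *
def rect(Q,name):
    Q=Q[:,:2]
    (c,w,a)=cv2.minAreaRect((Q*1000).astype(np.float32)); print(name,len(Q),"c",np.round(c,1),"size",np.round(w,1),"ang",round(a,1),"mean",np.round(Q.mean(0)*1000,1))
for n in("scene","top"):
    P=np.load(n+"P.npy").reshape(-1,3); P=P[~np.isnan(P[:,0])]
    b=lambda x0,x1,y0,y1,z0,z1:P[(P[:,0]>x0)&(P[:,0]<x1)&(P[:,1]>y0)&(P[:,1]<y1)&(P[:,2]>z0)&(P[:,2]<z1)]
    print(n)
    S=(.2,.5,.12,.45)
    rect(b(*S,.132,.146),"handle top"); rect(b(*S,.08,.097),"stand top+shoulder"); rect(b(*S,.004,.013),"foot/pad")
    rect(b(*S,.03,.146),"stand all>30")
    T=(.3,.62,-.17,.1)
    for z in((.1,.115),(.086,.097),(.07,.1),(.02,.115),(.008,.12)): rect(b(*T,*z),"sheeter %s"%(z,))
E
python3 m.py
python3 - <<'E'
import numpy as np
P=np.load("topP.npy")
for v,u in((190,210),(211,218),(218,222),(211,210),(160,345),(190,340),(212,338),(185,390),(145,238),(275,260),(230,335)): print(v,u,np.round(P[v,u]*1000))
E
python3 -c "
import cv2
a=cv2.imread('pics/top0.png');b=cv2.imread('pics/scene0.png')
import numpy as np
x=cv2.resize(a[130:250,190:410],(800,436),interpolation=2)[:290]
y=cv2.resize(b[160:310,190:370],(0,0),fx=2,fy=2,interpolation=2)
c=np.zeros((600,800,3),np.uint8);c[:290]=x;c[295:595,:360]=y
cv2.imwrite('pics/crop1.png',c)"
```

```text
scene
handle top 44 c [495.9 262.7] size [ 7.8 31.1] ang 1.8 mean [496.5 265.5]
stand top+shoulder 423 c [486.7 257.7] size [42.6 72.4] ang 14.8 mean [481.9 263.1]
foot/pad 2368 c [398.2 192.5] size [277.4 146.2] ang 24.1 mean [363.  181.4]
stand all>30 1365 c [486.9 257.3] size [44.  74.6] ang 13.8 mean [479.7 265.6]
sheeter (0.1, 0.115) 433 c [586.1 -52.8] size [157.9  92.6] ang 80.3 mean [562.3 -49.3]
sheeter (0.086, 0.097) 428 c [558.5 -51.3] size [167.2 129. ] ang 84.1 mean [555.  -49.7]
sheeter (0.07, 0.1) 1126 c [563.6 -78. ] size [122.3 206.7] ang 19.0 mean [555.7 -60.6]
sheeter (0.02, 0.115) 2972 c [558.1 -62. ] size [215.3 163.4] ang 77.6 mean [545.9 -49. ]
sheeter (0.008, 0.12) 4114 c [551.2 -58.6] size [220.2 173.1] ang 79.3 mean [540.  -44.5]
top
handle top 33 c [495.5 260.4] size [ 6.9 30.1] ang 2.1 mean [496.4 262.8]
stand top+shoulder 347 c [486.5 255.2] size [39.4 70.7] ang 12.7 mean [482.  256.1]
foot/pad 1838 c [385.5 284.8] size [329.6 227.4] ang 90.0 mean [365.5 191.7]
stand all>30 529 c [486.6 255.1] size [39.6 70.8] ang 12.9 mean [482.1 253.4]
sheeter (0.1, 0.115) 872 c [588.3 -56.4] size [158.1  91.9] ang 79.5 mean [565.9 -56. ]
sheeter (0.086, 0.097) 262 c [571.1 -79. ] size [119.2 189.1] ang 30.2 mean [546.7 -62.5]
sheeter (0.07, 0.1) 607 c [561.2 -79.7] size [120.4 203.8] ang 17.5 mean [561.  -93.4]
sheeter (0.02, 0.115) 2875 c [558.  -64.2] size [211.2 163. ] ang 78.1 mean [550.7 -63.7]
sheeter (0.008, 0.12) 4105 c [554.9 -61.9] size [214.1 171.3] ang 77.6 mean [545.2 -60.1]
190 210 [584. 315.  -5.]
211 218 [503. 249. 139.]
218 222 [492. 250.  94.]
211 210 [503. 268. 140.]
160 345 [644. -59. 111.]
190 340 [566. -46. 110.]
212 338 [523. -46.  23.]
185 390 [ 587. -178.   85.]
145 238 [679. 216. 112.]
275 260 [351. 161.   9.]
230 335 [474. -39.  16.]
```

View pics/crop1.png

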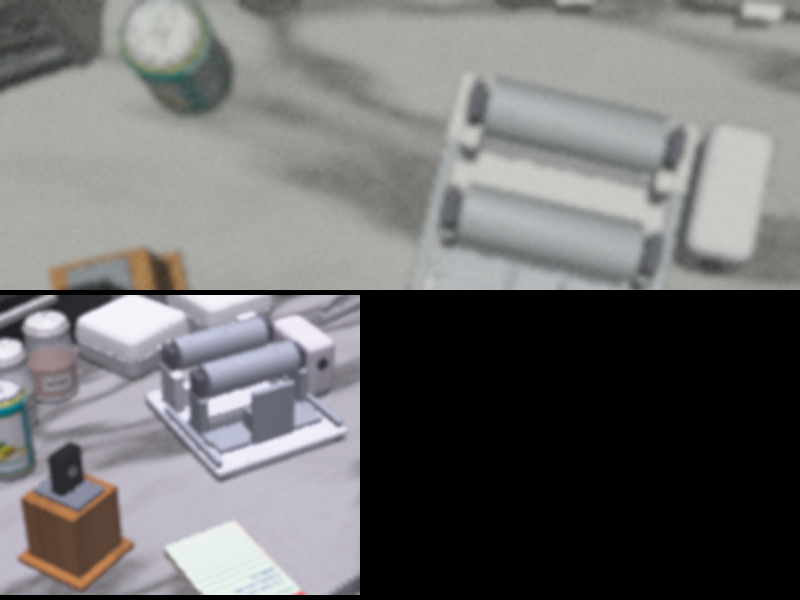

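The crop shows the handle upright in the stand, the sheeter's rollers turned about -11°, and its tab in front. My box clipped the feeler at x=0.5, so I'll redo the fits with proper bounds and a yaw fit.

```bash
cat > m2.py <<'E'
from h import *
from m import rect
for n in("scene","top"):
    P=np.load(n+"P.npy").reshape(-1,3); P=P[~np.isnan(P[:,0])]
    b=lambda x0,x1,y0,y1,z0,z1:P[(P[:,0]>x0)&(P[:,0]<x1)&(P[:,1]>y0)&(P[:,1]<y1)&(P[:,2]>z0)&(P[:,2]<z1)]
    print("----",n)
    S=(.42,.6,.17,.34)
    rect(b(*S,.134,.146),"handle top 18x36"); rect(b(*S,.088,.097),"shoulder 64x44");rect(b(*S,.076,.097),"stand top 74x70"); rect(b(*S,.004,.012),"foot 94x90"); rect(b(*S,.03,.146),"all>30")
    T=(.38,.75,-.22,.1)
    Q=b(*T,.1075,.116)
    # crest lines of rollers
    th=np.deg2rad(-11.5)
    for it in range(4):
        e=np.array([np.cos(th),np.sin(th)]); f=np.array([-e[1],e[0]])
        X=Q[:,:2]@e; Y=Q[:,:2]@f; k=X>(X.min()+X.max())/2
        sl=[np.polyfit(Y[m],X[m],1)[0] for m in(k,~k)]; th-=np.mean(np.arctan(sl))
    X=Q[:,:2]@e; Y=Q[:,:2]@f
    print("yaw",np.rad2deg(th),sl,"crest X med",[(np.median(X[m]),X[m].min(),X[m].max(),Y[m].min(),Y[m].max(),m.sum()) for m in(k,~k)])
    A=b(*T,.006,.12); u=A[:,:2]@e; v=A[:,:2]@f
    print("extent X",np.percentile(u,[.5,99.5]),"Y",np.percentile(v,[.5,99.5]))
    B=b(*T,.1,.12); 
    for z0,z1 in((.03,.05),(.05,.07),(.07,.085),(.085,.095)):
        C=b(*T,z0,z1); u=C[:,:2]@e; v=C[:,:2]@f; w=(u<np.median(X[~k])-.028)&(abs(v-Y.mean())<.06)
        if w.sum(): print("tab z",z0,w.sum(),np.percentile(u[w],[2,50,98]).round(4),np.percentile(v[w],[2,98]).round(4))
    H=b(.35,.75,-.26,-.05,.078,.09); u=H[:,:2]@e; v=H[:,:2]@f; w=v<Y.mean()-.08; print("housing X",np.percentile(u[w],[1,99]),"Y",np.percentile(v[w],[1,99]))
E
sed -i 's/^for n in/if __name__=="__main__":\n  for n in/; ' m.py
python3 - <<'E'
s=open('m.py').read(); i=s.index('if __name__'); open('m.py','w').write(s[:i])
E
python3 m2.py
```

```text
---- scene
handle top 18x36 84 c [503.4 263.2] size [18.  34.8] ang 12.3 mean [502.1 263.1]
shoulder 64x44 247 c [501.5 261.9] size [66.8 44.8] ang 15.2 mean [495.3 264.9]
stand top 74x70 688 c [503.5 261.6] size [77.4 73.5] ang 14.6 mean [491.6 269.3]
foot 94x90 437 c [465.9 251.5] size [182.6  75.8] ang 60.0 mean [475.1 265.5]
all>30 1857 c [504.1 262.1] size [78.7 74.6] ang 14.7 mean [488.6 271. ]
yaw -13.17083343517777 [np.float64(-0.001749375036887783), np.float64(0.0017496781293751549)] crest X med [(np.float64(0.6359686741789679), np.float64(0.6253697128694288), np.float64(0.6462538231312459), np.float64(0.01797716910185137), np.float64(0.14395558665526909), np.int64(91)), (np.float64(0.5559864140785276), np.float64(0.5444165604423047), np.float64(0.5660388180663384), np.float64(0.019544587626400396), np.float64(0.14479940185541407), np.int64(92))]
extent X [0.46780199 0.67144828] Y [-0.05813207  0.1758327 ]
tab z 0.03 159 [0.4913 0.4951 0.5249] [0.0532 0.1099]
tab z 0.05 149 [0.492  0.4951 0.5009] [0.052  0.1106]
tab z 0.07 122 [0.4913 0.4953 0.5   ] [0.0521 0.1099]
tab z 0.0
[... 609 characters left out ...]
med [(np.float64(0.6389333790299978), np.float64(0.6241153212554458), np.float64(0.6542892899915177), np.float64(0.008525979836620266), np.float64(0.1357999109807061), np.int64(377)), (np.float64(0.5590142995739023), np.float64(0.5432496308641938), np.float64(0.5750794828556363), np.float64(0.0005647250455262256), np.float64(0.13598464013109676), np.int64(391))]
extent X [0.47075216 0.67992924] Y [-0.0691435   0.16566489]
tab z 0.03 27 [0.4948 0.4953 0.5227] [0.0462 0.0995]
tab z 0.05 51 [0.495  0.5128 0.5295] [0.0462 0.097 ]
tab z 0.07 17 [0.4949 0.4952 0.4955] [0.0484 0.0994]
tab z 0.085 87 [0.4951 0.4993 0.5048] [0.0447 0.101 ]
housing X [0.57473672 0.66812119] Y [-0.07045447 -0.02482187]
```

```bash
python3 - <<'E'
from h import *
for n in("top","scene"):
    P=np.load(n+"P.npy").reshape(-1,3); P=P[~np.isnan(P[:,0])]
    print(n)
    for x in np.arange(.15,.75,.1):
        print("x%.2f"%x,[int(1000*np.max(q,initial=0)) for y in np.arange(-.7,.4,.1) for q in [P[(P[:,0]>=x)&(P[:,0]<x+.1)&(P[:,1]>=y)&(P[:,1]<y+.1),2]]])
E
python3 -m inch '[[0,0,1,-0.5,88],[0,0,1,-0.65,88]]'
```

```text
top
x0.15 [266, 366, 349, 0, 0, 0, 1, 0, 0, 0, 0]
x0.25 [271, 322, 6, 5, 7, 7, 6, 6, 16, 15, 7]
x0.35 [6, 105, 165, 29, 6, 6, 6, 6, 18, 14, 6]
x0.45 [72, 102, 171, 40, 37, 111, 113, 30, 6, 143, 86]
x0.55 [50, 29, 33, 23, 85, 114, 115, 113, 6, 11, 407]
x0.65 [120, 117, 27, 23, 39, 101, 113, 106, 111, 408, 408]
scene
x0.15 [0, 540, 0, 0, 0, 0, 0, 0, 0, 0, 0]
x0.25 [0, 536, 2, 3, 3, 2, 2, 2, 13, 12, 2]
x0.35 [2, 151, 162, 26, 3, 2, 2, 3, 14, 14, 2]
x0.45 [65, 102, 166, 37, 35, 110, 109, 87, 3, 139, 85]
x0.55 [46, 26, 29, 20, 82, 110, 111, 109, 4, 2, 405]
x0.65 [115, 114, 26, 21, 36, 0, 110, 103, 98, 404, 405]
clock: 0.3
tool_pos: [0.2273, -0.5813, 0.3071]
eef_rot: [0.992, 0.125, -0.0, -0.002]
contact_force: [-0.2, -1.0, 0.2]
opening: 0.998
```

```bash
python3 - <<'E'
from h import *
P=np.vstack([np.load(n+"P.npy").reshape(-1,3) for n in("top","scene")]); P=P[~np.isnan(P[:,0])]
Q=P[(P[:,2]>.16)&(P[:,0]>.3)&(P[:,0]<.9)&(P[:,1]>.1)&(P[:,1]<.7)]
th=np.deg2rad(14.5); e=np.array([np.cos(th),np.sin(th)]); f=np.array([-e[1],e[0]])
d=Q[:,:2]-[.5035,.261]; X,Y=d@e,d@f
print(len(Q), "inside body +20mm:",((abs(X)<.058)&(abs(Y)<.115)).sum()); i=np.argsort(np.hypot(X,Y))[:3]; print(Q[i],X[i],Y[i])
m=abs(X)<.05; print("min |Y| in strip",Y[m].min() if m.any() else None)
E
python3 -m inch '[[1,1,0,0,88],[1,1,0,0,88],[1,1,0,0,88],[1,1,0,0,88],[1,1,0,0,88]]'
python3 -m inch '[[1,1,0,0,88],[1,1,0,0,88],[1,1,0,0,88],[0.5,1,0,0,88],[0,1,0,0,88]]'
python3 -m inch '[[0,1,0,0,88],[0,1,0,0,88],[0,1,0,0,88],[0,1,0,0,88],[0,1,0,0,88]]'
python3 -m inch '[[0,1,0,0,88],[0,1,0,0,88],[0,1,0,0,88],[0,1,0,0,88],[0,1,0,0,88]]'
```

```text
43466 inside body +20mm: 0
[[0.6750127  0.31847711 0.37821912]
 [0.66473183 0.34430113 0.39572326]
 [0.67594928 0.31898136 0.38605267]] [0.18044073 0.17695316 0.18147374] [0.01270298 0.04027857 0.01295666]
min |Y| in strip None
clock: 0.8
tool_pos: [0.3533, -0.4558, 0.3074]
eef_rot: [0.992, 0.126, -0.0, -0.0]
contact_force: [0.5, -0.7, -0.7]
opening: 0.997
clock: 1.3
tool_pos: [0.4423, -0.33, 0.3072]
eef_rot: [0.992, 0.127, 0.001, -0.0]
contact_force: [-0.2, 0.9, 1.1]
opening: 0.997
clock: 1.8
tool_pos: [0.4398, -0.206, 0.3075]
eef_rot: [0.992, 0.126, -0.0, -0.0]
contact_force: [-0.3, 0.7, -0.0]
opening: 0.996
clock: 2.3
tool_pos: [0.4398, -0.0811, 0.3076]
eef_rot: [0.992, 0.126, -0.0, -0.0]
contact_force: [0.1, -0.2, 1.3]
opening: 0.997
```

```bash
python3 -m inch '[[0.5,1,0,0,88],[0.5,1,0,0,88],[0.5,1,0,0,88],[0.5,1,0,0,88],[0.5,1,0,0,88]]'
python3 -m inch '[[0,1,0,0,88],[0,1,0,0,88],[0,1,0,0,88],[0,1,0,0,88],[0,1,0,0,88]]'
python3 -m inch '[[0,1,-0.5,0,88],[0,1,-1,0,88],[0,1,-1,0,88],[0,0.6,-1,0,88],[0,0,0,0,88]]'
python3 - <<'E'
from h import *
s,P=snap("scene"); save(s,"s1.png"); s2,_=snap("top")
st=r.get_state(); print(st["tool_pos"],R.from_quat(st["eef_rot"]).as_matrix()[:,0], st["q"], st["contact_force"],st["moment"])
a=cv2.resize(s["pixels"][100:320,120:340],(600,600),interpolation=2);cv2.imwrite("pics/s1.png",a[:,:,::-1])
E
```

```text
clock: 2.8
tool_pos: [0.5028, 0.0439, 0.3075]
eef_rot: [0.992, 0.126, -0.0, 0.0]
contact_force: [-0.5, -1.2, -0.1]
opening: 0.997
clock: 3.3
tool_pos: [0.5023, 0.1688, 0.3074]
eef_rot: [0.992, 0.126, -0.0, 0.0]
contact_force: [-0.3, 0.1, 0.3]
opening: 0.996
clock: 3.8
tool_pos: [0.5, 0.2597, 0.2171]
eef_rot: [0.992, 0.128, -0.003, 0.0]
contact_force: [-0.6, 0.7, 0.1]
opening: 0.997
[0.50250002 0.25715665 0.2201323 ] [ 0.96831137  0.24974231 -0.00136858] [-0.46523942  0.65794787 -0.15033026  1.79105969  0.14288412  0.70480556
 -2.01221118] [-0.13612801 -0.21606033  0.70859057] [-0.00170168 -0.02807886 -0.01505971]
```

View pics/s1.png

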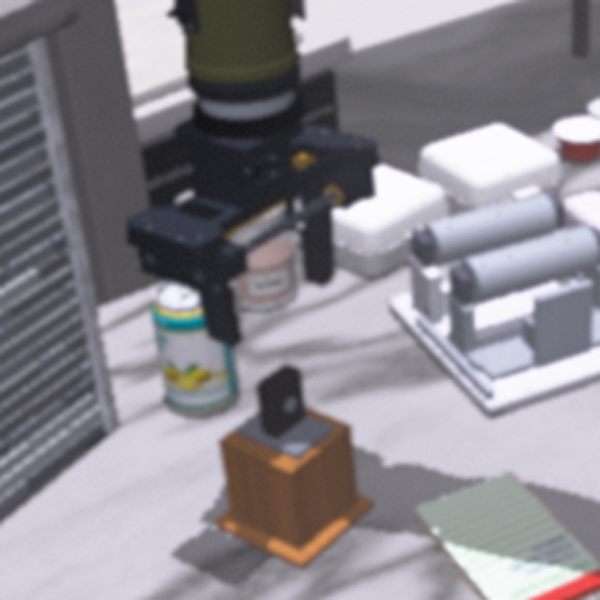

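The fingers straddle the black handle (picture about 280,400) and the can is clear. I'll go down and grip.

```bash
python3 -m inch '[[0.04,0.13,-1,0,88],[0,0,-1,0,88],[0,0,-1,0,88],[0,0,-0.7,0,88],[0,0,-0.5,0,88]]'
python3 -m inch '[[0,0,0,0,88],[0,0,0,0,88],[0,0,0,0,88]]'
python3 -m inch '[[0,0,0,0,60],[0,0,0,0,45],[0,0,0,0,38],[0,0,0,0,34],[0,0,0,0,30]]' 20
python3 -m inch '[[0,0,0,0,30],[0,0,0,0,30],[0,0,0,0,30]]' 20
```

```text
clock: 4.4
tool_pos: [0.5047, 0.2596, 0.1156]
eef_rot: [0.992, 0.125, 0.001, 0.0]
contact_force: [0.4, -0.8, 0.6]
opening: 0.996
clock: 4.7
tool_pos: [0.5046, 0.2613, 0.1165]
eef_rot: [0.992, 0.126, 0.001, -0.0]
contact_force: [-1.1, 0.4, 0.2]
opening: 1.0
clock: 5.2
tool_pos: [0.5036, 0.2612, 0.1153]
eef_rot: [0.992, 0.126, -0.0, 0.0]
contact_force: [-0.1, 0.2, 0.0]
opening: 0.567
clock: 5.5
tool_pos: [0.5037, 0.2611, 0.1152]
eef_rot: [0.992, 0.126, -0.0, 0.0]
contact_force: [-0.4, -0.9, 0.5]
opening: 0.407
```

```bash
python3 -m inch '[[0,0,0.3,0,30],[0,0,0.5,0,30],[0,0,0.5,0,30],[0,0,0.5,0,30],[0,0,0.5,0,30]]' 25
python3 -m inch '[[0,0,0.6,0,30],[0,0,0.6,0,30],[0,0,0.6,0,30],[0,0,0.6,0,30],[0,0,0.6,0,30]]'
python3 -m inch '[[0,0,0,0,30],[0,0,0,0,30],[0,0,0,0,30]]'
python3 -c "
from h import *
s=r.get_state();print(s['tool_pos'],s['contact_force'],s['moment'],s['opening'],s['q'])"
```

```text
clock: 6.0
tool_pos: [0.5038, 0.2613, 0.1743]
eef_rot: [0.992, 0.126, 0.0, -0.0]
contact_force: [0.2, -0.7, -1.9]
opening: 0.405
clock: 6.5
tool_pos: [0.5036, 0.2611, 0.2493]
eef_rot: [0.992, 0.126, 0.0, -0.0]
contact_force: [-0.1, -0.8, -1.2]
opening: 0.403
clock: 6.8
tool_pos: [0.5032, 0.2608, 0.2472]
eef_rot: [0.992, 0.126, -0.001, 0.0]
contact_force: [0.2, 0.4, -1.0]
opening: 0.404
[0.50315712 0.26080249 0.24715415] [ 0.24549822  0.38268805 -0.99674996] [ 0.01099323 -0.00837812  0.04843429] 0.403954440493699 [-0.46439941  0.62441657 -0.15884987  1.75658992  0.13296419  0.77253488
 -2.00767795]
```

```bash
for i in 1 2 3; do echo; done >/dev/null
python3 -m inch '[[0.26,-0.85,0,-0.3,30],[0.26,-0.85,0,-0.3,30],[0.26,-0.85,0,-0.3,30],[0.26,-0.85,0,-0.3,30],[0.26,-0.85,0,-0.3,30]]'
python3 -m inch '[[0.26,-0.85,0,-0.3,30],[0.26,-0.85,0,-0.3,30],[0.26,-0.85,0,-0.3,30],[0.26,-0.85,0,-0.3,30],[0.26,-0.85,0,-0.3,30]]'
python3 -m inch '[[0.26,-0.85,0,-0.3,30],[0.26,-0.85,0,-0.3,30],[0.26,-0.85,0,-0.3,30],[0.2,-0.7,0,-0.35,30],[0,-0.2,0,-0.3,30]]'
python3 -m inch '[[0,0,0,0,30],[0,0,0,0,30],[0,0,0,0,30]]'
python3 - <<'E'
from h import *
st=r.get_state(); x=R.from_quat(st["eef_rot"]).as_matrix()[:,0]; print(st["tool_pos"],np.rad2deg(np.arctan2(x[1],x[0])),st["q"],st["opening"])
s,P=snap("scene"); np.save("s2P.npy",P); t,PT=snap("top"); np.save("t2P.npy",PT)
a=cv2.resize(s["pixels"][120:270,220:400],(720,600),interpolation=2);cv2.imwrite("pics/s2.png",a[:,:,::-1])
E
```

```text
clock: 7.3
tool_pos: [0.5358, 0.1539, 0.2468]
eef_rot: [0.999, 0.047, -0.001, 0.0]
contact_force: [0.3, 0.1, -1.7]
opening: 0.405
clock: 7.8
tool_pos: [0.5683, 0.0477, 0.2468]
eef_rot: [1.0, -0.031, -0.001, 0.0]
contact_force: [-0.5, 0.2, -1.5]
opening: 0.404
clock: 8.3
tool_pos: [0.5933, -0.0405, 0.247]
eef_rot: [0.993, -0.115, -0.0, 0.001]
contact_force: [-0.7, -0.6, -1.3]
opening: 0.406
clock: 8.6
tool_pos: [0.5929, -0.0358, 0.2477]
eef_rot: [0.994, -0.111, -0.0, -0.0]
contact_force: [0.1, 0.0, -2.3]
opening: 0.407
[ 0.5929477  -0.03580245  0.24770132] -12.690870563651725 [ 0.01748416  0.65553413 -0.0591112   1.67773333  0.04828479  0.81005839
 -1.85500365] 0.40712311772253573
```

View pics/s2.png

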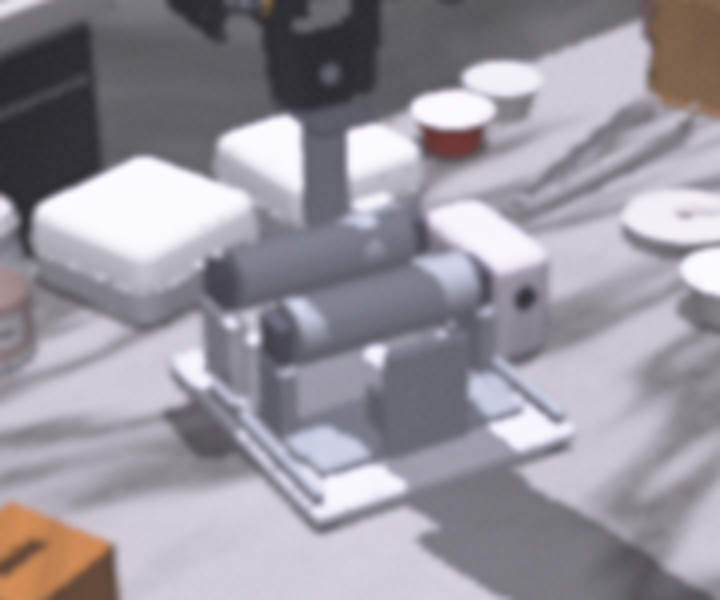

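The feeler hangs upright above the rollers (blade about (325,170) in the crop). I'll measure blade against rollers in the same camera frame.

Run:
```python
from h import *
th=np.deg2rad(-12.75); e=np.array([np.cos(th),np.sin(th)]); f=np.array([-e[1],e[0]])
tcp=r.get_state()["tool_pos"][:2]; print("tcp",tcp@e,tcp@f)
for n in("s2P","t2P","sceneP","topP"):
    P=np.load(n+".npy").reshape(-1,3); P=P[~np.isnan(P[:,0])]
    P=P[(P[:,0]>.4)&(P[:,0]<.75)&(abs(P[:,1]+.05)<.15)]; X,Y,Z=P[:,:2]@e,P[:,:2]@f,P[:,2]
    print(n)
    for nm,a,b in(("blade",.15,.205),("shoulder",.215,.225)):
        m=(Z>a)&(Z<b)&(abs(X-.59)<.05)&(abs(Y-.09)<.05)
        if n[1:]=="2P" and m.sum(): print(nm,m.sum(),np.percentile(X[m],[2,30,50,98]).round(4),np.percentile(Y[m],[2,98]).round(4), Z[m].min())
    for x0 in (.5575,.638):
        m=(Z>.09)&(Z<.118)&(abs(X-x0)<.024)&(abs(Y-.075)<.05)
        # circle fit in X,Z
        c=np.linalg.lstsq(np.c_[X[m],Z[m],np.ones(m.sum())],X[m]**2+Z[m]**2,rcond=None)[0]/2
        # fixed radius 22, zc fixed? solve
        from scipy.optimize import least_squares
        g=least_squares(lambda p:np.hypot(X[m]-p[0]-p[2]*(Y[m]-.075),Z[m]-p[1])-.022,[x0,.088,0],loss="soft_l1",f_scale=.001).x
        mm=(Z>.1)&(abs(X-x0)<.022)
        print("roller",m.sum(),g.round(4),"Y ext",np.percentile(Y[mm],[1,99]).round(4))
```

```text
tcp 0.5864491382835101 0.0954973239233031
s2P
blade 234 [0.5788 0.5817 0.5827 0.5893] [0.0828 0.1133] 0.15010534486044447
shoulder 140 [0.5516 0.5578 0.5663 0.607 ] [0.0775 0.12  ] 0.21655396347848888
roller 433 [ 0.5602  0.0861 -0.0044] Y ext [0.0127 0.1872]
roller 376 [0.6401 0.0861 0.0043] Y ext [0.0023 0.1843]
t2P
roller 60 [ 0.5604  0.0883 -0.0114] Y ext [0.0468 0.1855]
roller 0 [0.638 0.088 0.   ] Y ext [0.0632 0.1867]
sceneP
roller 433 [ 0.5601  0.0862 -0.0033] Y ext [0.0035 0.1522]
roller 387 [ 0.6403  0.0863 -0.0101] Y ext [0.0013 0.1535]
topP
roller 651 [ 0.56    0.0884 -0.003 ] Y ext [-0.0022  0.1509]
roller 638 [ 0.6399  0.0883 -0.0048] Y ext [-0.0018  0.1503]
```

```bash
python3 -m inch '[[0.18,-0.46,0,0,30],[0.18,-0.46,0,0,30],[0,0,0,0,30],[0,0,0,0,30]]'
python3 - <<'E'
from h import *
th=np.deg2rad(-12.75); e=np.array([np.cos(th),np.sin(th)]); f=np.array([-e[1],e[0]])
st=r.get_state(); t=st["tool_pos"][:2]; print(t@e,t@f, st["tool_pos"], st["contact_force"])
s,P=snap("scene");P=P.reshape(-1,3);P=P[~np.isnan(P[:,0])];X,Y,Z=P[:,:2]@e,P[:,:2]@f,P[:,2]
for a,b in((.15,.205),(.215,.225)):
    m=(Z>a)&(Z<b)&(abs(X-.6)<.05)&(abs(Y-.075)<.04); print(np.percentile(X[m],[2,30,50,98]).round(4),np.percentile(Y[m],[2,98]).round(4))
E
```

```text
clock: 9.1
tool_pos: [0.6022, -0.0615, 0.2476]
eef_rot: [0.994, -0.113, -0.0, 0.0]
contact_force: [-0.5, 0.4, -1.5]
opening: 0.408
0.6009557039421899 0.07289059081425228 [ 0.6022243  -0.0615361   0.24762323] [-0.47692958  0.39929601 -1.48481637]
[0.5936 0.5967 0.5978 0.6058] [0.0607 0.0904]
[0.5674 0.5729 0.5814 0.6205] [0.0538 0.0963]
```

```bash
python3 -m inch '[[-0.02,0,-0.5,0,30],[0,0,-0.5,0,30],[0,0,-0.5,0,30],[0,0,-0.5,0,30],[0,0,-0.5,0,30]]'
python3 -m inch '[[0,0,-0.5,0,30],[0,0,-0.5,0,30],[0,0,-0.4,0,30],[0,0,-0.2,0,30],[0,0,0,0,30]]'
python3 -m inch '[[0,0,-0.05,0,30],[0,0,-0.04,0,30],[0,0,0,0,30]]'
python3 -c "
from h import *
s=r.get_state();print(s['tool_pos'],s['contact_force'],s['moment'],s['opening'])"
```

```text
clock: 9.65
tool_pos: [0.6014, -0.0605, 0.1837]
eef_rot: [0.994, -0.112, -0.0, 0.0]
contact_force: [-0.7, -0.4, -2.3]
opening: 0.41
clock: 10.15
tool_pos: [0.6013, -0.0606, 0.1445]
eef_rot: [0.994, -0.112, -0.001, 0.0]
contact_force: [-0.7, -0.2, -1.7]
opening: 0.405
clock: 10.45
tool_pos: [0.6019, -0.0606, 0.1433]
eef_rot: [0.994, -0.112, 0.0, 0.0]
contact_force: [0.8, -0.2, -1.6]
opening: 0.411
[ 0.60190755 -0.06062572  0.14334262] [ 0.78677613 -0.2470543  -1.64075286] [0.04225819 0.0163886  0.03608056] 0.41110905790151714
```

```bash
for i in 1 2 3; do echo; done >/dev/null
python3 -m inch '[[0,0,-0.08,0,30],[0,0,0,0,30],[0,0,0,0,30]]' | sed -n '2p;4p'
python3 -m inch '[[0,0,-0.04,0,30],[0,0,0,0,30],[0,0,0,0,30]]' | sed -n '2p;4p'
python3 -m inch '[[0,0,-0.04,0,30],[0,0,0,0,30],[0,0,0,0,30]]'| sed -n '2p;4p'
```

```text
tool_pos: [0.6017, -0.0606, 0.141]
contact_force: [0.1, -0.7, -1.5]
tool_pos: [0.6016, -0.0606, 0.14]
contact_force: [0.1, 0.1, -1.4]
tool_pos: [0.6017, -0.0606, 0.139]
contact_force: [0.6, -0.0, -2.0]
```

```bash
python3 -m inch '[[0,0,-0.03,0,30],[0,0,0,0,30],[0,0,0,0,30]]'| sed -n '2p;4p'
python3 -m inch '[[0,0,-0.03,0,30],[0,0,0,0,30],[0,0,0,0,30]]'| sed -n '2p;4p'
```

```text
tool_pos: [0.6017, -0.0606, 0.1386]
contact_force: [-2.0, 1.0, 2.7]
tool_pos: [0.6017, -0.0606, 0.1385]
contact_force: [-3.7, 0.4, 8.3]
```

```bash
python3 -m inch '[[0,0,0.06,0,30],[-0.06,0.01,0,0,30],[0,0,0,0,30]]'| sed -n '2p;4p'
python3 -m inch '[[0,0,-0.04,0,30],[0,0,0,0,30],[0,0,0,0,30]]'| sed -n '2p;4p'
python3 -m inch '[[0,0,-0.03,0,30],[0,0,0,0,30],[0,0,0,0,30]]'| sed -n '2p;4p'
```

```text
tool_pos: [0.6004, -0.0603, 0.1388]
contact_force: [1.4, -0.2, -0.6]
tool_pos: [0.6007, -0.0604, 0.1386]
contact_force: [-0.8, 0.5, 5.0]
tool_pos: [0.6007, -0.0604, 0.1385]
contact_force: [-0.7, 0.4, 9.7]
```

```bash
python3 -m inch '[[0,0,0.04,0,30],[0,0,0,0,30]]'| sed -n '2p;4p'
python3 -m inch '[[0,0,0,0,37],[0,0,0,0,40],[0,0,0,0,48],[0,0,0,0,60],[0,0,0,0,60]]'
python3 -m inch '[[0,0,0.5,0,60],[0,0,1,0,60],[0,0,1,0,60],[0,0,1,0,60],[0,0,0,0,60]]'
python3 - <<'E'
from h import *
th=np.deg2rad(-12.75); e=np.array([np.cos(th),np.sin(th)]); f=np.array([-e[1],e[0]])
st=r.get_state(); print(st["tool_pos"],st["contact_force"])
s,P=snap("scene");a=cv2.resize(s["pixels"][120:270,220:400],(720,600),interpolation=2);cv2.imwrite("pics/s3.png",a[:,:,::-1])
P=P.reshape(-1,3);P=P[~np.isnan(P[:,0])];X,Y,Z=P[:,:2]@e,P[:,:2]@f,P[:,2]
for a,b in((.125,.14),(.14,.155),(.158,.168)):
    m=(Z>a)&(Z<b)&(abs(X-.6)<.05)&(abs(Y-.075)<.04); print(m.sum(),np.percentile(X[m],[2,30,50,98]).round(4),np.percentile(Y[m],[2,98]).round(4),np.percentile(Z[m],98))
E
```

```text
tool_pos: [0.6006, -0.0603, 0.1386]
contact_force: [-1.0, -0.6, 4.5]
clock: 13.55
tool_pos: [0.6001, -0.0603, 0.1381]
eef_rot: [0.994, -0.112, -0.0, 0.0]
contact_force: [-0.1, -0.2, 0.4]
opening: 0.677
clock: 14.05
tool_pos: [0.6026, -0.0605, 0.2301]
eef_rot: [0.994, -0.112, 0.004, -0.0]
contact_force: [1.3, -0.7, -0.8]
opening: 0.682
[ 0.60258811 -0.06054576  0.23009342] [ 1.28346221 -0.69474132 -0.78949458]
76 [0.5874 0.5902 0.5917 0.6045] [0.0599 0.0936] 0.139616980720894
79 [0.5875 0.5904 0.5917 0.6035] [0.0594 0.0946] 0.15479853858069323
46 [0.5885 0.5936 0.5968 0.6047] [0.0622 0.092 ] 0.16340478481331588
```

View pics/s3.png

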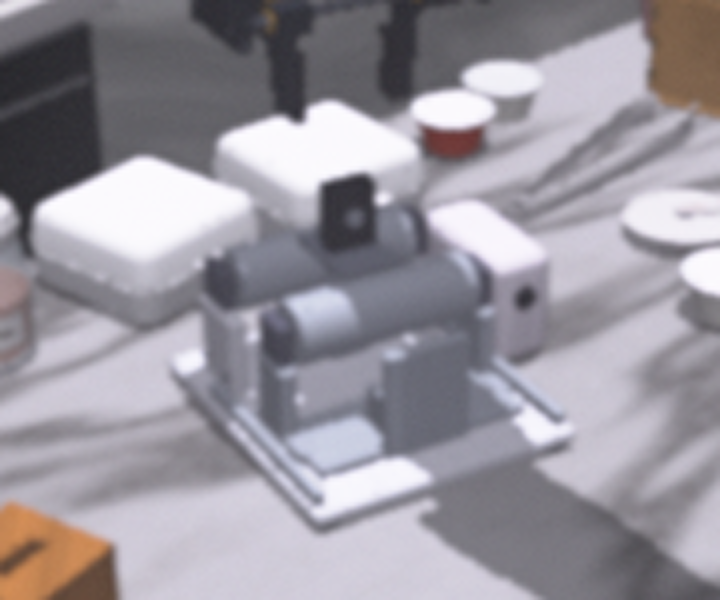

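Feeler stands upright in the rollers (handle front face at X 0.590 at two heights). Next I'll close the fingers and go in front of the tab.

```bash
python3 -m inch '[[-0.9,0.22,0.2,0,60],[-0.9,0.22,0,0,30],[-0.9,0.22,0,0,10],[-0.9,0.22,0,0,0],[-0.9,0.22,0,0,0]]' 20
python3 -m inch '[[-0.94,0.21,-0.2,0,0],[0,0,-1,0,0],[0,0,-1,0,0],[0,0,-1,0,0],[0,0,-1,0,0]]'
python3 -m inch '[[0,0,-0.9,0,0],[0,0,-0.7,0,0],[0,0,0,0,0],[0,0,0,0,0]]'
python3 - <<'E'
from h import *
th=np.deg2rad(-12.75); e=np.array([np.cos(th),np.sin(th)]); f=np.array([-e[1],e[0]])
st=r.get_state(); t=st["tool_pos"][:2]; print(t@e,t@f, st["tool_pos"], st["contact_force"],st["contact_force"][:2]@e)
x=R.from_quat(st["eef_rot"]).as_matrix(); print(x.round(3))
s,P=snap("scene");a=cv2.resize(s["pixels"][120:270,220:400],(720,600),interpolation=2);cv2.imwrite("pics/s4.png",a[:,:,::-1])
E
```

```text
clock: 14.6
tool_pos: [0.4861, -0.0326, 0.2302]
eef_rot: [0.994, -0.112, -0.001, 0.0]
contact_force: [-0.5, -1.1, 0.1]
opening: 0.342
clock: 15.1
tool_pos: [0.4636, -0.0275, 0.1245]
eef_rot: [0.994, -0.112, -0.0, 0.0]
contact_force: [0.5, -0.5, 0.1]
opening: 0.003
clock: 15.5
tool_pos: [0.4637, -0.0276, 0.0856]
eef_rot: [0.994, -0.112, -0.001, 0.0]
contact_force: [-0.1, -0.1, 0.9]
opening: 0.004
0.4583282658195697 0.07541017829407272 [ 0.46366979 -0.02760113  0.08556921] [-0.14369641 -0.05544913  0.89831515] -0.1279157066164708
[[ 0.975 -0.222 -0.001]
 [-0.222 -0.975 -0.   ]
 [-0.001  0.    -1.   ]]
```

View pics/s4.png

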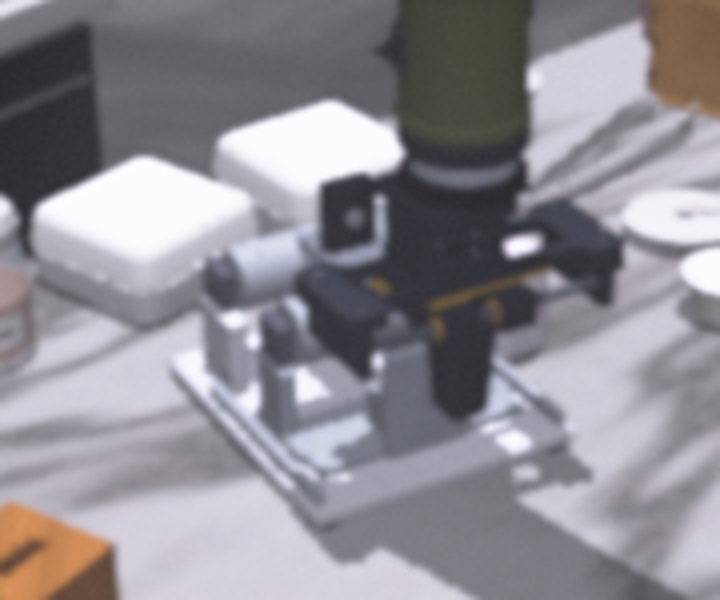

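Fingertips sit before the tab. I'll approach slowly along the sheeter's +x, which is 0.039, -0.009 units per mm.

```bash
cat > st.py <<'E'
from h import *
th=np.deg2rad(-12.75); e=np.array([np.cos(th),np.sin(th)]); f=np.array([-e[1],e[0]])
st=r.get_state(); t=st["tool_pos"]; F=st["contact_force"]
print("t %.2f X %.2f Y %.2f Z %.2f  FX %.2f FY %.2f FZ %.2f"%(st["clock"],t[:2]@e*1e3,t[:2]@f*1e3,t[2]*1e3,F[:2]@e,F[:2]@f,F[2]))
E
python3 st.py
python3 -m inch '[[0.195,-0.044,0,0,0],[0.195,-0.044,0,0,0],[0.195,-0.044,0,0,0],[0.195,-0.044,0,0,0],[0,0,0,0,0]]' >/dev/null; python3 st.py
python3 -m inch '[[0.078,-0.018,0,0,0],[0.078,-0.018,0,0,0],[0,0,0,0,0]]' >/dev/null; python3 st.py
python3 -m inch '[[0.078,-0.018,0,0,0],[0.078,-0.018,0,0,0],[0,0,0,0,0]]' >/dev/null; python3 st.py
python3 -m inch '[[0.078,-0.018,0,0,0],[0,0,0,0,0]]' >/dev/null; python3 st.py
```

```text
t 15.55 X 458.81 Y 75.48 Z 86.10  FX -0.58 FY 0.50 FZ 0.85
t 16.05 X 480.09 Y 75.60 Z 85.96  FX 0.10 FY 0.64 FZ 1.49
t 16.35 X 483.00 Y 75.55 Z 85.71  FX -0.22 FY -0.11 FZ 0.74
t 16.65 X 484.56 Y 75.46 Z 85.62  FX -4.61 FY 1.33 FZ 4.41
t 16.85 X 485.20 Y 75.44 Z 85.61  FX -7.63 FY 1.68 FZ 7.15
```

```bash
python3 -m inch '[[0.039,-0.009,0,0,0],[0.039,-0.009,0,0,0],[0,0,0,0,0]]' >/dev/null; python3 st.py
python3 -m inch '[[0.039,-0.009,0,0,0],[0.039,-0.009,0,0,0],[0.039,-0.009,0,0,0],[0.039,-0.009,0,0,0]]' >/dev/null; python3 st.py
python3 -m inch '[[0.039,-0.009,0,0,0],[0.039,-0.009,0,0,0],[0.039,-0.009,0,0,0],[0.039,-0.009,0,0,0]]' >/dev/null; python3 st.py
```

```text
t 17.15 X 486.52 Y 75.45 Z 85.60  FX -9.22 FY 0.60 FZ 8.51
t 17.55 X 490.43 Y 75.47 Z 85.61  FX -8.83 FY 0.01 FZ 7.44
t 17.95 X 494.54 Y 75.44 Z 85.61  FX -8.88 FY 0.84 FZ 7.47
```

```bash
python3 -m inch '[[0.039,-0.009,0,0,0],[0.039,-0.009,0,0,0],[0.039,-0.009,0,0,0],[0.039,-0.009,0,0,0],[0.039,-0.009,0,0,0]]' >/dev/null; python3 st.py
python3 -m inch '[[0.039,-0.009,0,0,0],[0.039,-0.009,0,0,0],[0.039,-0.009,0,0,0],[0.039,-0.009,0,0,0],[0.039,-0.009,0,0,0]]' >/dev/null; python3 st.py
python3 -m inch '[[0.02,-0.005,0,0,0],[0.02,-0.005,0,0,0],[0.02,-0.005,0,0,0],[0.02,-0.005,0,0,0]]' >/dev/null; python3 st.py
python3 - <<'E'
from st import *
s,P=snap("scene");a=cv2.resize(s["pixels"][140:240,260:380],(720,600),interpolation=2);cv2.imwrite("pics/s5.png",a[:,:,::-1])
P=P.reshape(-1,3);P=P[~np.isnan(P[:,0])];X,Y,Z=P[:,:2]@e,P[:,:2]@f,P[:,2]
for a,b in((.125,.14),(.14,.155)):
    m=(Z>a)&(Z<b)&(abs(X-.605)<.03)&(Y>.055)&(Y<.1); print(m.sum(),np.percentile(X[m],[2,30,50,98]).round(4),np.percentile(Y[m],[2,98]).round(4))
E
```

```text
t 18.45 X 499.31 Y 75.46 Z 85.60  FX -9.14 FY 1.71 FZ 8.83
t 18.95 X 504.56 Y 75.49 Z 85.61  FX -8.69 FY 1.39 FZ 7.62
t 19.35 X 506.75 Y 75.46 Z 85.59  FX -8.78 FY 2.13 FZ 8.41
t 19.35 X 506.75 Y 75.46 Z 85.59  FX -8.78 FY 2.13 FZ 8.41
27 [0.5974 0.6007 0.6017 0.6112] [0.0803 0.0956]
36 [0.5971 0.6    0.6012 0.6095] [0.0807 0.0937]
```

View pics/s5.png

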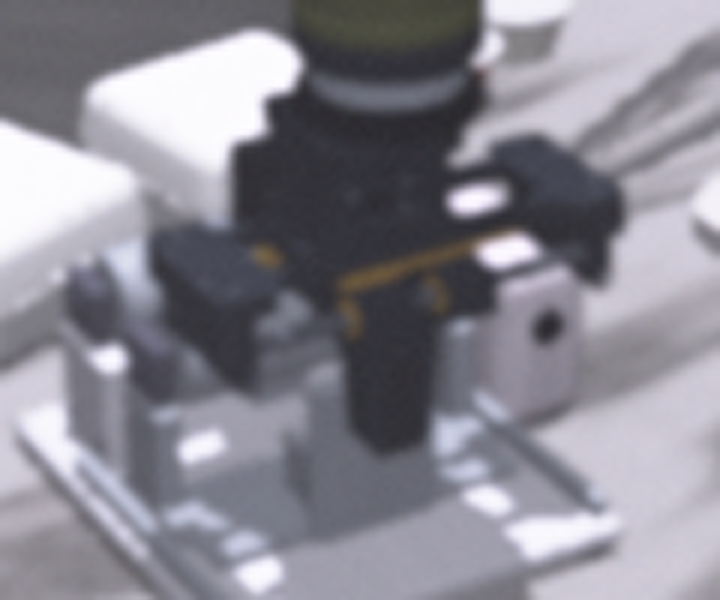

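```bash
python3 -m inch '[[0.02,-0.005,0,0,0],[0.02,-0.005,0,0,0],[0.02,-0.005,0,0,0]]' >/dev/null; python3 st.py
python3 -m inch '[[0.02,-0.005,0,0,0],[0.02,-0.005,0,0,0]]' >/dev/null; python3 st.py
python3 -m inch '[[0.02,-0.005,0,0,0],[0.02,-0.005,0,0,0]]' >/dev/null; python3 st.py
python3 -m inch '[[0.02,-0.005,0,0,0]]' >/dev/null; python3 st.py
python3 -m inch '[[0.02,-0.005,0,0,0]]' >/dev/null; python3 st.py
```

```text
t 19.70 X 508.31 Y 75.48 Z 85.61  FX -8.90 FY 0.99 FZ 8.29
t 19.90 X 509.37 Y 75.49 Z 85.61  FX -8.49 FY 1.09 FZ 7.90
t 20.10 X 510.40 Y 75.48 Z 85.62  FX -8.34 FY 1.72 FZ 7.61
t 20.20 X 510.91 Y 75.48 Z 85.61  FX -8.99 FY 1.77 FZ 7.84
t 20.30 X 511.44 Y 75.49 Z 85.61  FX -8.79 FY 1.80 FZ 8.07
```

```bash
python3 -m inch '[[0.02,-0.005,0,0,0]]' >/dev/null; python3 st.py
python3 -m inch '[[0.02,-0.005,0,0,0]]' >/dev/null; python3 st.py
python3 -m inch '[[0.02,-0.005,0,0,0]]' >/dev/null; python3 st.py
```

```text
t 20.40 X 511.94 Y 75.46 Z 85.60  FX -8.20 FY 0.93 FZ 8.04
t 20.50 X 512.47 Y 75.46 Z 85.60  FX -8.18 FY 1.29 FZ 8.06
t 20.60 X 512.91 Y 75.47 Z 85.61  FX -8.45 FY 1.22 FZ 8.32
```

```bash
python3 -m inch '[[0.02,-0.005,0,0,0]]' >/dev/null; python3 st.py
python3 -m inch '[[0.02,-0.005,0,0,0]]' >/dev/null; python3 st.py
python3 -m inch '[[0,0,0,0,0]]' >/dev/null; python3 st.py
```

```text
t 20.70 X 513.15 Y 75.47 Z 85.62  FX -9.80 FY 1.40 FZ 8.67
t 20.80 X 513.36 Y 75.46 Z 85.59  FX -9.43 FY 0.96 FZ 10.22
t 20.90 X 513.42 Y 75.45 Z 85.60  FX -9.39 FY 1.43 FZ 8.53
```

```bash
python3 -m inch '[[0.02,-0.005,0,0,0],[0.02,-0.005,0,0,0],[0,0,0,0,0]]' >/dev/null; python3 st.py
python3 -m inch '[[0.02,-0.005,0,0,0],[0,0,0,0,0]]' >/dev/null; python3 st.py
python3 -m inch '[[0,0,0,0,0]]' >/dev/null; python3 st.py
```

```text
t 21.20 X 513.82 Y 75.46 Z 85.60  FX -10.86 FY 1.57 FZ 10.39
t 21.40 X 514.08 Y 75.46 Z 85.60  FX -10.90 FY 0.56 FZ 10.72
t 21.50 X 514.05 Y 75.48 Z 85.58  FX -11.62 FY 1.97 FZ 10.18
```

```bash
python3 -m inch '[[0.018,-0.004,0,0,0],[0,0,0,0,0]]' >/dev/null; python3 st.py
python3 -m inch '[[0.014,-0.003,0,0,0],[0,0,0,0,0]]' >/dev/null; python3 st.py
python3 -m inch '[[0,0,0,0,0]]' >/dev/null; python3 st.py
python3 -m inch '[[0,0,0,0,0]]' >/dev/null; python3 st.py
```

```text
t 21.70 X 514.24 Y 75.47 Z 85.60  FX -12.47 FY 1.70 FZ 10.60
t 21.90 X 514.37 Y 75.47 Z 85.60  FX -12.01 FY 1.83 FZ 11.67
t 22.00 X 514.38 Y 75.47 Z 85.60  FX -12.51 FY 1.33 FZ 10.58
t 22.10 X 514.35 Y 75.44 Z 85.58  FX -12.29 FY 2.06 FZ 11.82
```

Squeeze is about 3.7 N (12.3 N against an 8.65 N sliding baseline; 1.45 mm past the nip, which gives 3.6 N). Backing straight off the tab.

```bash
python3 -m inch '[[-0.1,0.022,0,0,0],[-0.2,0.044,0,0,0],[-0.3,0.068,0,0,0],[-0.5,0.11,0,0,0],[-0.5,0.11,0,0,0]]' >/dev/null; python3 st.py
python3 -m inch '[[0,0,0.5,0,0],[0,0,1,0,10],[0,0,1,0,30],[0,0,1,0,50],[0,0,1,0,60]]' >/dev/null; python3 st.py
python3 -m inch '[[0,0,1,0,60],[0,0,0.5,0,60],[0,0,0,0,60],[0,0,0,0,60]]'
python3 - <<'E'
from st import *
from scipy.optimize import least_squares
for n in("scene","top"):
    s,P=snap(n)
    if n=="scene": a=cv2.resize(s["pixels"][120:270,220:400],(720,600),interpolation=2);cv2.imwrite("pics/s6.png",a[:,:,::-1])
    P=P.reshape(-1,3);P=P[~np.isnan(P[:,0])];X,Y,Z=P[:,:2]@e,P[:,:2]@f,P[:,2]
    for a,b in((.118,.13),(.13,.14),(.14,.155),(.16,.17)):
        m=(Z>a)&(Z<b)&(abs(X-.61)<.04)&(Y>.05)&(Y<.1)
        if m.sum()>5: print(n,m.sum(),np.percentile(X[m],[2,30,50,98]).round(4),np.percentile(Y[m],[2,98]).round(4),"z98",np.percentile(Z[m],98).round(4))
    for x0 in(.588,.64):
        m=(Z>.09)&(Z<.113)&(abs(X-x0)<.024)&(((Y>.015)&(Y<.05))|((Y>.1)&(Y<.135)))
        print("roller",m.sum(),least_squares(lambda p:np.hypot(X[m]-p[0],Z[m]-p[1])-.022,[x0,.088],loss="soft_l1",f_scale=.001).x)
E
```

```text
t 22.60 X 479.82 Y 74.86 Z 85.81  FX 0.16 FY 0.14 FZ -0.00
t 23.10 X 480.64 Y 74.88 Z 200.40  FX 0.31 FY -0.39 FZ -0.41
clock: 23.5
tool_pos: [0.4847, -0.0329, 0.2362]
eef_rot: [0.994, -0.112, 0.001, 0.0]
contact_force: [-0.8, -0.4, -0.4]
opening: 0.678
t 23.50 X 479.99 Y 74.86 Z 236.19  FX -0.73 FY -0.60 FZ -0.36
scene 55 [0.6    0.6044 0.6059 0.6162] [0.06   0.0939] z98 0.1297
scene 46 [0.6023 0.6048 0.6061 0.6142] [0.0603 0.094 ] z98 0.1395
scene 73 [0.6005 0.6045 0.6056 0.6176] [0.0596 0.094 ] z98 0.1542
scene 43 [0.6026 0.6082 0.611  0.62  ] [0.0585 0.0923] z98 0.1642
roller 282 [0.58800086 0.08622457]
roller 216 [0.63986603 0.08616257]
roller 0 [0.588 0.088]
roller 22 [0.63886822 0.0892867 ]
```

View pics/s6.png

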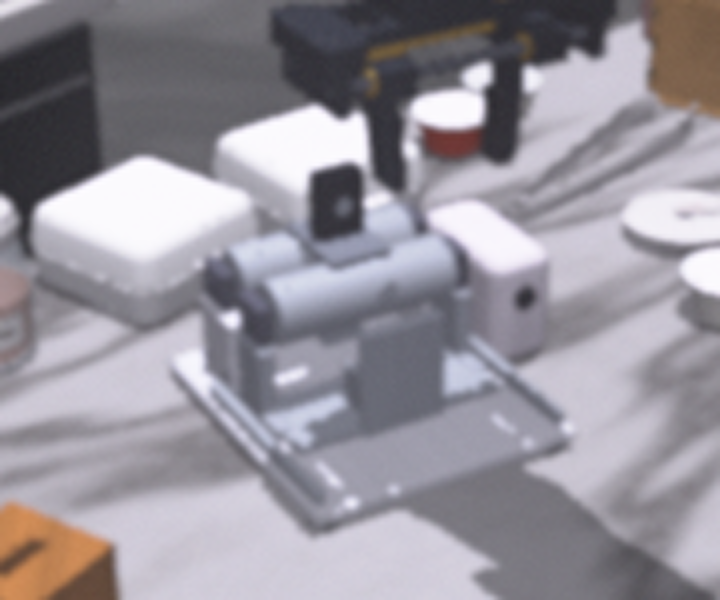

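Rollers are 51.9 mm apart (44 + 8, as it should be) and the feeler is upright with handle centre X≈0.6137. I'll regrip it.

```bash
python3 -m inch '[[0.87,-0.2,0,0,60],[0.87,-0.2,0,0,60],[0.87,-0.2,0,0,60],[0.87,-0.2,0,0,60],[0.87,-0.2,0,0,60]]'  >/dev/null
python3 -m inch '[[0.86,-0.19,0,0,70],[0,0,0,0,70],[0,0,0,0,70],[0,0,0,0,70]]' >/dev/null; python3 st.py
python3 -m inch '[[0,0,-0.8,0,70],[0,0,-0.8,0,70],[0,0,-0.8,0,70],[0,0,-0.8,0,70],[0,0,-0.6,0,70]]'  >/dev/null
python3 -m inch '[[0,0,0,0,70],[0,0,0,0,70],[0,0,0,0,70]]' >/dev/null; python3 st.py
```

```text
t 24.50 X 611.59 Y 74.73 Z 235.07  FX -1.00 FY -0.67 FZ 0.82
t 25.30 X 613.71 Y 74.84 Z 141.82  FX -0.18 FY 0.06 FZ -0.17
```

```bash
python3 -m inch '[[0,-0.02,-0.06,0,60],[0,0,0,0,45],[0,0,0,0,38],[0,0,0,0,34],[0,0,0,0,30]]' 20 >/dev/null; python3 st.py
python3 -m inch '[[0,0,0,0,30],[0,0,0,0,30],[0,0,0,0,30]]' 20; python3 st.py
```

```text
t 25.80 X 613.26 Y 73.85 Z 139.41  FX -0.71 FY -1.14 FZ 1.43
clock: 26.1
tool_pos: [0.6144, -0.0633, 0.1394]
eef_rot: [0.994, -0.112, 0.0, 0.0]
contact_force: [-0.3, -2.0, 3.0]
opening: 0.407
t 26.10 X 613.25 Y 73.88 Z 139.41  FX 0.13 FY -1.97 FZ 2.96
```

```bash
python3 -m inch '[[-0.01,-0.03,0,0,30],[0,0,0.03,0,30],[0,0,0.05,0,30],[0,0,0.05,0,30],[0,0,0.05,0,30]]' 25 >/dev/null; python3 st.py
python3 -m inch '[[0,0,0.05,0,30],[0,0,0.05,0,30],[0,0,0.05,0,30],[0,0,0.05,0,30],[0,0,0.05,0,30]]' >/dev/null; python3 st.py
python3 -m inch '[[0,0,0.05,0,30],[0,0,0.05,0,30],[0,0,0.05,0,30],[0,0,0.05,0,30],[0,0,0.05,0,30]]' >/dev/null; python3 st.py
```

```text
t 26.60 X 613.18 Y 73.63 Z 143.35  FX 2.92 FY 1.22 FZ -5.99
t 27.10 X 613.15 Y 73.38 Z 150.15  FX 2.55 FY -0.59 FZ -5.58
t 27.60 X 613.14 Y 73.38 Z 156.34  FX 1.94 FY 0.22 FZ -6.17
```

```bash
python3 -m inch '[[0.02,-0.005,0.05,0,30],[0.02,-0.005,0.05,0,30],[0,0,0.05,0,30],[0,0,0.05,0,30],[0,0,0.05,0,30]]' >/dev/null; python3 st.py
python3 -m inch '[[0,0,0.05,0,30],[0,0,0.05,0,30],[0,0,0.05,0,30],[0,0,0.05,0,30],[0,0,0.05,0,30]]' >/dev/null; python3 st.py
python3 -m inch '[[0,0,0.05,0,30],[0,0,0.05,0,30],[0,0,0.05,0,30],[0,0,0.05,0,30],[0,0,0.05,0,30]]' >/dev/null; python3 st.py
python3 -m inch '[[0,0,0.05,0,30],[0,0,0.05,0,30],[0,0,0.05,0,30],[0,0,0.05,0,30],[0,0,0.05,0,30]]' >/dev/null; python3 st.py
python3 -m inch '[[0,0,0.05,0,30],[0,0,0.05,0,30],[0,0,0.05,0,30],[0,0,0.05,0,30],[0,0,0.05,0,30]]' >/dev/null; python3 st.py
```

```text
t 28.10 X 613.40 Y 73.39 Z 162.24  FX -0.04 FY -0.57 FZ -8.57
t 28.60 X 613.47 Y 73.34 Z 168.54  FX -1.56 FY -1.12 FZ -9.56
t 29.10 X 613.60 Y 73.37 Z 174.84  FX -2.06 FY 0.39 FZ -10.49
t 29.60 X 613.73 Y 73.38 Z 181.16  FX -3.54 FY 0.36 FZ -10.83
t 30.10 X 613.82 Y 73.41 Z 187.46  FX -4.34 FY 0.61 FZ -10.30
```

```bash
python3 -m inch '[[-0.02,0.005,0.04,0,30],[-0.02,0.005,0.04,0,30],[-0.01,0.002,0.04,0,30],[0,0,0.04,0,30]]' >/dev/null; python3 st.py
python3 -m inch '[[0,0,0.05,0,30],[0,0,0.05,0,30],[0,0,0.05,0,30],[0,0,0.05,0,30],[0,0,0.05,0,30]]' >/dev/null; python3 st.py
python3 -m inch '[[0,0,0.1,0,30],[0,0,0.2,0,30],[0,0,0.4,0,30],[0,0,0.4,0,30],[0,0,0.4,0,30]]' >/dev/null; python3 st.py
python3 -m inch '[[0,0,0.2,0,30],[0,0,0,0,30],[0,0,0,0,30],[0,0,0,0,30]]' >/dev/null; python3 st.py
python3 - <<'E'
from st import *
from scipy.optimize import least_squares
print(st["tool_pos"],st["opening"],st["q"].round(2),st["moment"])
s,P=snap("scene"); a=cv2.resize(s["pixels"][100:260,220:400],(675,600),interpolation=2);cv2.imwrite("pics/s7.png",a[:,:,::-1])
P=P.reshape(-1,3);P=P[~np.isnan(P[:,0])];X,Y,Z=P[:,:2]@e,P[:,:2]@f,P[:,2]
for a in np.arange(.135,.24,.01):
    m=(Z>a)&(Z<a+.01)&(abs(X-.61)<.05)&(Y>.04)&(Y<.11)
    if m.sum()>5: print(a.round(3),m.sum(),np.percentile(X[m],[2,30,50,98]).round(4),np.percentile(Y[m],[2,98]).round(4))
for x0 in(.588,.64):
    m=(Z>.09)&(Z<.113)&(abs(X-x0)<.024)&(abs(Y-.075)<.05)
    print("roller",m.sum(),least_squares(lambda p:np.hypot(X[m]-p[0],Z[m]-p[1])-.022,[x0,.088],loss="soft_l1",f_scale=.001).x)
E
```

```text
t 30.50 X 613.84 Y 73.52 Z 192.44  FX -3.26 FY 0.18 FZ -4.43
t 31.00 X 614.44 Y 73.58 Z 198.68  FX -0.73 FY -0.76 FZ -2.04
t 31.50 X 613.18 Y 73.50 Z 236.53  FX -1.01 FY -0.63 FZ -1.86
t 31.90 X 612.51 Y 73.36 Z 239.74  FX 0.38 FY 0.03 FZ -1.46
t 31.90 X 612.51 Y 73.36 Z 239.74  FX 0.38 FY 0.03 FZ -1.46
[ 0.61359744 -0.06362413  0.23973862] 0.4068677322234849 [ 0.07  0.7  -0.07  1.61  0.06  0.84 -1.82] [ 0.08063879 -0.0096742  -0.01544655]
0.135 38 [0.6059 0.6093 0.6105 0.6159] [0.0588 0.0898]
0.145 39 [0.6055 0.6087 0.6095 0.6168] [0.0597 0.0895]
0.155 45 [0.6056 0.6081 0.6096 0.6158] [0.0617 0.0896]
0.165 42 [0.6062 0.6082 0.6091 0.6148] [0.0599 0.0903]
0.175 44 [0.6057 0.6084 0.6097 0.6138] [0.0601 0.0901]
0.185 42 [0.6064 0.6084 0.6096 0.6142] [0.0594 0.0907]
0.195 8 [0.6085 0.6094 0.6101 0.6142] [0.0785 0.0905]
0.205 84 [0.5778 0.5836 0.5903 0.6397] [0.0551 0.0971]
0.215 101 [0.5803 0.5991 0.6032 0.6096] [0.049  0.1022]
0.225 100 [0.5996 0.6032 0.6044 0.616 ] [0.0432 0.1084]
0.235 100 [0.5994 0.6028 0.6038 0.6185] [0.0443 0.1086]
roller 417 [0.58985937 0.085994  ]
roller 341 [0.64030719 0.08607523]
```

View pics/s7.png

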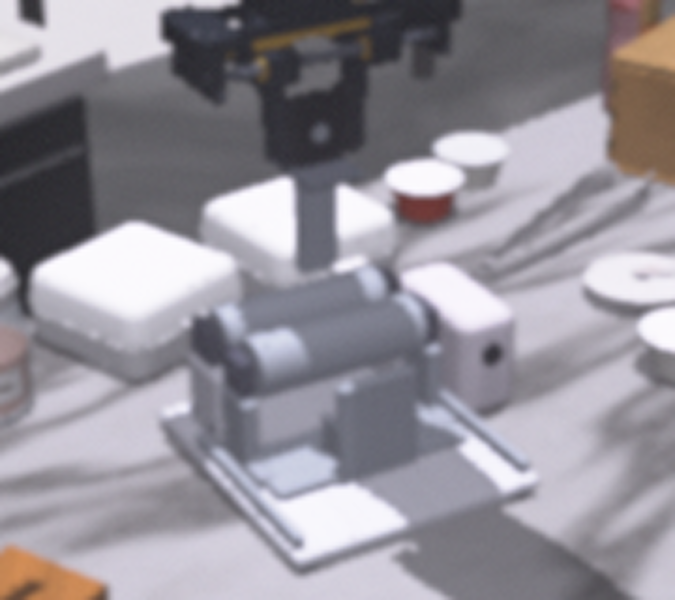

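Feeler is out and upright. The rollers have sprung back to 50.4 mm spacing, 1.5 mm under the nip, which again gives about 3.8 N. I'll carry it to the stand.

```bash
python3 -m inch '[[-0.29,0.86,0.2,0.3,30],[-0.29,0.86,0.2,0.3,30],[-0.29,0.86,0,0.3,30],[-0.29,0.86,0,0.3,30],[-0.29,0.86,0,0.3,30]]' >/dev/null
python3 -m inch '[[-0.29,0.86,0,0.3,30],[-0.29,0.86,0,0.3,30],[-0.29,0.86,0,0.3,30],[-0.29,0.86,0,0.3,30],[-0.29,0.86,0,0.3,30]]' >/dev/null
python3 -m inch '[[-0.29,0.86,0,0.3,30],[-0.29,0.86,0,0.3,30],[-0.29,0.86,0,0.3,30],[-0.29,0.86,0,0.3,30],[-0.29,0.86,0,0.3,30]]' >/dev/null
python3 -m inch '[[0,0,0,0,30],[0,0,0,0,30],[0,0,0,0,30],[0,0,0,0,30]]' 
python3 -c "
from h import *
s=r.get_state();x=R.from_quat(s['eef_rot']).as_matrix()[:,0];t=s['tool_pos'];print(t,np.rad2deg(np.arctan2(x[1],x[0])),'need units',(np.array([.5037,.2611])-t[:2])/.025)"
```

```text
clock: 33.85
tool_pos: [0.5058, 0.2573, 0.2501]
eef_rot: [0.993, 0.122, -0.0, 0.001]
contact_force: [-1.1, -0.2, -1.8]
opening: 0.404
[0.50578328 0.25734524 0.2501209 ] 14.024112365995588 need units [-0.08333129  0.15019024]
```

```bash
python3 -m inch '[[-0.08,0.15,0,0.08,30],[0,0,0,0,30],[0,0,0,0,30],[0,0,0,0,30]]' >/dev/null
python3 - <<'E'
from h import *
from m import rect
st=r.get_state(); x=R.from_quat(st['eef_rot']).as_matrix(); t=st['tool_pos']; print(t,np.rad2deg(np.arctan2(x[1,0],x[0,0])),x[:,2].round(4))
th=np.deg2rad(14.5); e=np.array([np.cos(th),np.sin(th)]); f=np.array([-e[1],e[0]]); print("tcp",t[:2]@e,t[:2]@f)
for n in("scene","top"):
    s,P=snap(n); 
    if n=="scene": a=cv2.resize(s["pixels"][160:310,160:300],(560,600),interpolation=2);cv2.imwrite("pics/s8.png",a[:,:,::-1])
    P=P.reshape(-1,3);P=P[~np.isnan(P[:,0])];P=P[(abs(P[:,0]-.504)<.06)&(abs(P[:,1]-.26)<.06)]; X,Y,Z=P[:,:2]@e,P[:,:2]@f,P[:,2]
    m=(Z>.079)&(Z<.092)
    if m.sum()>50: rect(P[m],n+" stand top"); print(" X",np.percentile(X[m],[1,99]).round(4),"Y",np.percentile(Y[m],[1,99]).round(4))
    for a in(.15,.165,.18,.195):
        m=(Z>a)&(Z<a+.015)
        if m.sum()>5: print(n,a,m.sum(),np.percentile(X[m],[2,30,50,98]).round(4),np.percentile(Y[m],[2,98]).round(4))
E
```

```text
[0.50324812 0.26252647 0.25025323] 14.633416687896885 [ 1.e-04 -1.e-04 -1.e+00]
tcp 0.5529498554360088 0.12816111231687913
scene stand top 731 c [503.9 262.2] size [77.8 73.5] ang 14.0 mean [501.7 263.5]
 X [0.5158 0.5906] Y [0.0925 0.1631]
scene 0.15 83 [0.5484 0.55   0.5506 0.5578] [0.1138 0.1451]
scene 0.165 83 [0.5478 0.55   0.551  0.5573] [0.1154 0.1458]
scene 0.18 88 [0.5481 0.5501 0.5508 0.5569] [0.1142 0.1452]
scene 0.195 52 [0.548  0.5501 0.5508 0.5565] [0.1261 0.1453]
top stand top 493 c [497.7 258.3] size [61.5 70. ] ang 13.9 mean [492.4 252.5]
 X [0.5159 0.5758] Y [0.0908 0.1599]
```

View pics/s8.png

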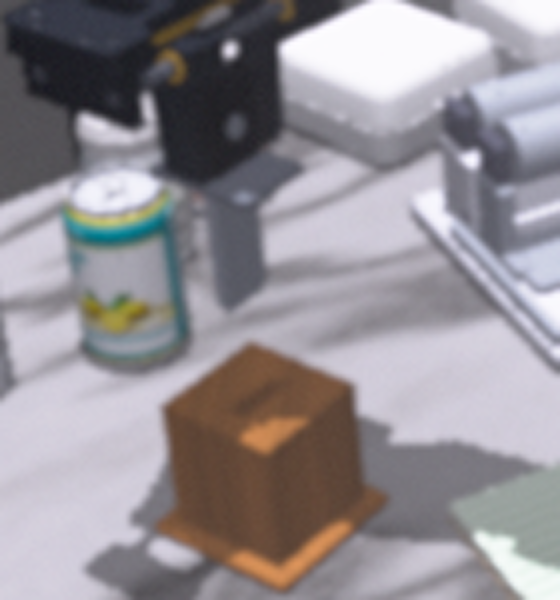

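```bash
python3 -m inch '[[-0.014,-0.074,-0.2,-0.02,30],[0,0,-0.5,0,30],[0,0,-0.5,0,30],[0,0,-0.5,0,30],[0,0,-0.4,0,30]]' >/dev/null
python3 -m inch '[[0,0,0,0,30],[0,0,0,0,30],[0,0,0,0,30]]' | sed -n '2p;4p'
python3 -m inch '[[0,0,-0.1,0,30],[0,0,-0.1,0,30],[0,0,0,0,30]]' | sed -n '2p;4p'
python3 -m inch '[[0,0,-0.1,0,30],[0,0,0,0,30]]' | sed -n '2p;4p'
```

```text
tool_pos: [0.5032, 0.2611, 0.1982]
contact_force: [0.1, -0.7, -1.1]
tool_pos: [0.5027, 0.2607, 0.1926]
contact_force: [0.7, 0.4, -1.5]
tool_pos: [0.5027, 0.2607, 0.19]
contact_force: [0.3, 0.1, -1.7]
```

```bash
python3 -m inch '[[0,0,-0.08,0,30],[0,0,0,0,30]]' | sed -n '2p;4p'
python3 -m inch '[[0,0,-0.08,0,30],[0,0,0,0,30]]' | sed -n '2p;4p'
python3 -m inch '[[0,0,-0.08,0,30],[0,0,-0.08,0,30],[0,0,0,0,30]]' | sed -n '2p;4p'
```

```text
tool_pos: [0.5027, 0.2607, 0.188]
contact_force: [0.7, 0.3, -1.8]
tool_pos: [0.5027, 0.2607, 0.186]
contact_force: [0.7, 0.4, -2.2]
tool_pos: [0.5027, 0.2607, 0.1819]
contact_force: [0.2, 0.9, -1.7]
```

```bash
python3 -m inch '[[0,0,-0.1,0,30],[0,0,-0.1,0,30],[0,0,0,0,30]]' | sed -n '2p;4p'
python3 -m inch '[[0,0,-0.1,0,30],[0,0,-0.1,0,30],[0,0,-0.1,0,30],[0,0,0,0,30]]' | sed -n '2p;4p'
```

```text
tool_pos: [0.5026, 0.2606, 0.1768]
contact_force: [-0.4, 0.6, -1.7]
tool_pos: [0.5026, 0.2606, 0.1693]
contact_force: [0.2, -0.9, -1.8]
```

Free running in the slot. I'll lower it to the seat at about 0.115.

```bash
python3 -m inch '[[0,0,-0.2,0,30],[0,0,-0.2,0,30],[0,0,-0.2,0,30],[0,0,-0.2,0,30],[0,0,0,0,30]]' | sed -n '2p;4p'
python3 -m inch '[[0,0,-0.2,0,30],[0,0,-0.2,0,30],[0,0,-0.2,0,30],[0,0,-0.2,0,30],[0,0,0,0,30]]' | sed -n '2p;4p'
python3 -m inch '[[0,0,-0.16,0,30],[0,0,-0.16,0,30],[0,0,-0.04,0,30],[0,0,0,0,30],[0,0,0,0,30]]' | sed -n '2p;4p'
python3 -m inch '[[0,0,-0.04,0,30],[0,0,0,0,30],[0,0,0,0,30]]' | sed -n '2p;4p'
```

```text
tool_pos: [0.5024, 0.2605, 0.1489]
contact_force: [-0.8, 0.2, -1.4]
tool_pos: [0.5024, 0.2605, 0.1289]
contact_force: [-0.7, -0.7, -2.1]
tool_pos: [0.5029, 0.2608, 0.1208]
contact_force: [-0.1, 0.1, -1.6]
tool_pos: [0.5029, 0.2607, 0.1198]
contact_force: [-0.2, -0.4, -2.4]
```

```bash
python3 -m inch '[[0,0,-0.06,0,30],[0,0,-0.06,0,30],[0,0,0,0,30],[0,0,0,0,30]]' | sed -n '2p;4p'
python3 -m inch '[[0,0,-0.04,0,30],[0,0,0,0,30],[0,0,0,0,30]]' | sed -n '2p;4p'
python3 -m inch '[[0,0,-0.04,0,30],[0,0,0,0,30],[0,0,0,0,30]]' | sed -n '2p;4p'
python3 -m inch '[[0,0,-0.03,0,30],[0,0,0,0,30],[0,0,0,0,30]]' | sed -n '2p;4p'
```

```text
tool_pos: [0.5028, 0.2607, 0.1166]
contact_force: [0.2, 0.5, -0.8]
tool_pos: [0.5029, 0.2608, 0.1157]
contact_force: [-0.5, -0.6, -2.3]
tool_pos: [0.5028, 0.2608, 0.1147]
contact_force: [0.1, -0.5, -2.2]
tool_pos: [0.5029, 0.2608, 0.1144]
contact_force: [-0.8, -0.8, 5.2]
```

Seated at 0.1144, as predicted. Now I'll release and retreat.

```bash
python3 -m inch '[[0,0,0.03,0,30],[0,0,0,0,37],[0,0,0,0,42],[0,0,0,0,55],[0,0,0,0,70]]' >/dev/null
python3 -m inch '[[0,0,0,0,70],[0,0,0.3,0,70],[0,0,0.8,0,70],[0,0,1,0,70],[0,0,1,0,70]]' >/dev/null
python3 -m inch '[[0,0,1,0,70],[0,0,0.8,0,70],[0,0,0,0,70],[0,0,0,0,70],[0,0,0,0,70]]'
python3 - <<'E'
from h import *
from m import rect
from scipy.optimize import least_squares
for n in("scene","top"):
    s,P=snap(n)
    if n=="scene": a=cv2.resize(s["pixels"][130:330,160:400],(720,600),interpolation=2);cv2.imwrite("pics/s9.png",a[:,:,::-1])
    O=np.load(n+"P.npy"); 
    for nm,(x,y,z0,z1,w) in dict(pad=(.35,.16,.006,.02,.09),can=(.68,.215,.1,.13,.05),dip=(.49,-.3,.02,.05,.06),handle=(.504,.261,.132,.148,.04),shoulder=(.504,.261,.086,.096,.05)).items():
        for q,l in((O,"old"),(P,"new")):
            Q=q.reshape(-1,3);Q=Q[(abs(Q[:,0]-x)<w)&(abs(Q[:,1]-y)<w)&(Q[:,2]>z0)&(Q[:,2]<z1)]
            if len(Q)>10: print(n,nm,l,len(Q),np.round(Q.mean(0)*1000,1))
    th=np.deg2rad(-12.75); e=np.array([np.cos(th),np.sin(th)]); f=np.array([-e[1],e[0]])
    Q=P.reshape(-1,3);Q=Q[~np.isnan(Q[:,0])];X,Y,Z=Q[:,:2]@e,Q[:,:2]@f,Q[:,2]; c=[]
    for x0 in(.589,.64):
        m=(Z>.09)&(Z<.115)&(abs(X-x0)<.024)&(abs(Y-.075)<.05)
        c.append(least_squares(lambda p:np.hypot(X[m]-p[0],Z[m]-p[1])-.022,[x0,.088],loss="soft_l1",f_scale=.001).x[0])
    print("roller spacing",c[1]-c[0])
E
```

```text
clock: 41.65
tool_pos: [0.5022, 0.2603, 0.2363]
eef_rot: [0.992, 0.126, -0.001, 0.0]
contact_force: [0.0, -0.3, -0.0]
opening: 0.797
scene pad old 2107 [349.7 165.9   9.6]
scene pad new 2105 [349.5 166.    9.6]
scene can old 381 [693.9 232.1 108.8]
scene can new 317 [695.1 236.6 108.9]
scene dip old 275 [ 496.4 -325.1   30.6]
scene dip new 272 [ 496.4 -325.3   30.5]
scene handle old 103 [501.3 263.9 136.1]
scene handle new 106 [500.6 264.1 136.2]
scene shoulder old 282 [494.  265.2  89.6]
scene shoulder new 291 [493.6 265.8  89.6]
roller spacing 0.050335150530153805
top pad old 1949 [353.5 161.   11.6]
top pad new 1953 [353.4 161.1  11.7]
top can old 476 [695.8 225.2 110.7]
top can new 471 [695.7 225.3 110.7]
top dip old 480 [ 498.6 -330.2   34.1]
top dip new 481 [ 498.5 -330.6   33.9]
top handle old 111 [503.1 259.  138.9]
top handle new 78 [499.9 262.6 138.6]
top shoulder old 433 [501.3 257.2  90. ]
top shoulder new 267 [486.7 252.5  90. ]
roller spacing 0.05014487514026755
```

View pics/s9.png

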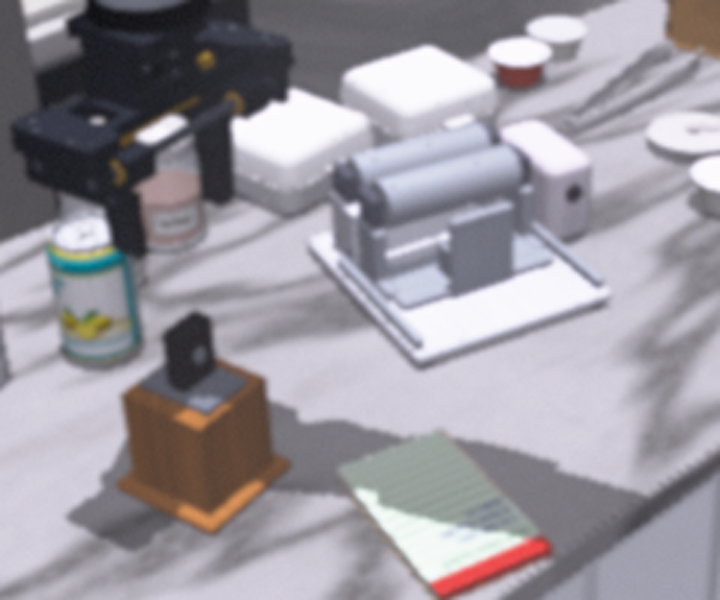

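The feeler is fully down in the stand (handle at about (190,350)), the gripper is clear, the bystanders have not moved and the adjuster is as set. Handing in.

```bash
python3 -c "
from plant import r
print(r.finish_job())"
```

```text
the job is handed in; nothing more can be done
None
```

The roller gap is set, the feeler is back in its stand, and I handed the job in at about 42 s of the 72 s. No verdict was reported.

**What I did:** I stood the feeler between the rollers, shoulder on both, and let go. I then pushed the tab until the rollers nipped the blade. The push was 12.3 N against a sliding baseline of about 8.65 N, so the squeeze is about 3.7 N. I let go of the tab, drew the feeler up at about 12 mm/s, and lowered it into the stand.

**Last checks:**
- **Gap:** the roller axes are 50.1–50.4 mm apart after withdrawal. That is about 1.6–1.9 mm under the 52 mm of a nipped blade, so a squeeze of about 4–4.6 N, roughly in line with the force reading.
- **Stand:** the feeler seated at the expected height. In the scene camera its handle and shoulder were within about 1 mm of where they started.
- **Things round about:** the pad, the can and the dip cup read the same as at the start. The exception is a 4.5 mm shift for the can in the scene camera. The gripper probably hid part of it there; the top camera puts it within 0.1 mm.

**Less clean points:**
- **Drag:** it was about 4 N at first. My sideways correction of about 1 mm raised it to about 9 N, with up to 4 N of side force, until I backed it off.
- **Tab:** while pushing, the fingers also pressed down on it with 8–12 N.
- **Top-camera feeler reading:** at the end it differed by several mm because the gripper hid part of it.

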